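# Put the peeler away in the kitchen drawer

### The arm

A 6-joint arm with a two-finger parallel gripper is mounted at the origin on the work surface. World frame = base frame: x ahead of the robot, y to its left, z up, the work surface at z = 0. Lengths are in m, angles in rad, forces in N, time in s.
With the tool pointing down it reaches from about 0.375 to 0.975 m from the base axis. Payload 3.8 kg.
Tool frame: the origin (TCP) lies on the centre line of the jaws, within the pads' length; the fingertips stand 8 mm ahead of it and the grasp point (between the pads) lies 11 mm behind it; z points along the fingers, y is the direction in which the jaws open and shut (so a half turn about z gives the same grasp; the last joint's range is limited). The gripper opens to 85 mm and grips with 20 to 120 N. Pads are 22 mm wide; open, the fingers measure 114 mm over their backs; the gripper's body (76 mm by 85 mm) begins 54 mm behind the grasp point. The pads swing forward as they close: fully open they stand 13 mm farther back than shut.
Start: joints at [1.066, 0.264, 1.604, -0, 1.274, -0.037], TCP at [0.304, 0.602, 0.239] pointing down, gripper open.
Joint ranges: [-2.63, 2.63], [-0.94, 2.18], [0.31, 2.57], [-1.31, 4.45], [0, 2.66], [-2.55, 2.55]. Speed limits (rad/s): [2.57, 2.57, 3.14, 3.14, 3.14, 3.14].

### API

Orientations are given as a unit quaternion [w, x, y, z].
In Python, from station import ctrl gives the robot as it stands. Calls block until the motion is done:
- ctrl.movep(position, orientation): joint-space move of the TCP to a pose.
- ctrl.servo_line(position, rot=None, rate=0.15): straight line of the TCP; rot=None keeps the orientation; rate is the mean speed in m/s.
- ctrl.set_joints(angles): joint-space move.
- ctrl.set_gripper(opening): finger opening in m; the grip force is fixed at half the most; returns when the fingers have stopped.
- ctrl.wait(seconds).
- ctrl.ik(position, orientation): joint angles nearest the present ones, or None.
- ctrl.get_image(name): name is "side" or "top" or "wrist"; returns a dict with "frame" (400x640x3 uint8, blue, green, red), "K" (3x3 intrinsics, pixels), "T" (4x4, takes a point from camera to world coordinates). Camera axes: x right, y up, looking along -z (the intrinsics and any distortion apply to the point x, -y, -z); pixel columns grow to the right and rows downward; lengths in m; the calibration is good to about 2 mm. A picture is of the moment at which its call begins. There is no depth.
A pose or a line that the arm cannot do raises ctrl.PlanningError and nothing moves.
- ctrl.sign_off(): hands the job in, once; it reports no verdict.
Trained networks look in the newest picture that a camera, given by its name, has taken for a name from the list of things; names that differ only in an ending like _2 or _b are one class to them, and where a whole thing is asked for, a point or a joint stands for the part that bears it (a point fixed in the world has none). Each returns a list of dicts, best first, with "score" (0 to 1); they miss things now and then, are a little off and sometimes report something else, mostly with a low value. They report only what shows in the picture. A call takes as long as a camera call. They do not tell look-alikes from the thing itself.
- ctrl.boxes_of(camera, label): "position" ([row, column] as shares, 0 to 1, of the picture: columns of its width, rows of its height, amid what is visible of it).
Readings, each from a call of its own:
- ctrl.get_time(): time.
- ctrl.get_qpos(): joint angles.
- ctrl.get_joint_velocities(): joint speeds.
- ctrl.get_tau(): joint torques, N m.
- ctrl.get_eef_pos(): TCP position.
- ctrl.get_tool_rot(): TCP orientation.
- ctrl.get_wrist_force(): force on the tool from outside, world axes, zero at the start.
- ctrl.get_wrist_torque(): the same for the moment, N m.
- ctrl.get_grip_width(): finger opening in m.
Only numpy, scipy, OpenCV 4.12 (cv2) and the standard library are available. Lean on these libraries where they do the work, as an engineer would, in place of code of your own. Each camera call takes 0.05 s, during which the arm holds its last target.

### The job

The fruit is done: put the Y-shaped vegetable peeler (not the pizza wheel or the pastry brush, which have the same black grip) into the open drawer of the small grey utensil unit on the counter, let go of it, then slide the drawer fully shut.

Things in the scene. Friction and masses are not known exactly. Their poses are not given: they have to be found in the camera images.
- peeler_mid (a point): Peeler lying flat on the counter beside a pizza wheel (disc head) and a pastry brush (white head) with like grips. Straight black grip 96 long, 22 wide, 18 mm high, then a steel fork 64 mm wide with a cross blade. This point: centre of the grip, 9 mm above what it lies on. x points along the grip to the fork, z up; the peeler reaches 48 mm to -x and 91 mm to +x. About 80 g.
- drawer (a joint): How far the drawer is open, in m: 0 fully shut, at the start 0.13 to 0.155. It slides freely (about 1 N, no spring, no catch) and stays where it is left. The unit is fixed to the counter: 280 mm deep, 260 mm wide, top 135 mm above the counter.
- drawer_floor (a point): A point on the drawer's inner floor, mid-width, 60 mm behind the inside of its front wall, 68 mm above the counter; moves with the drawer. x points into the unit (shuts along +x), y across, z up. From here the inside reaches x -60 to +175 mm, y +-109 mm; walls 45 mm high, 6 mm thick; front panel's outer face at x = -81 mm, its top 55 mm up. Open from above: x from -60 mm to (opening - 66 mm); the rest is under the unit's top.
- drawer_handle (a point): Centre of the drawer's handle: a straight steel bar 11 mm thick and 131 mm long along y, 35 mm in front of the front panel, 97 mm above the counter. Axes as for the drawer floor; from the drawer floor point it lies at x = -116 mm, y = 0, z = +29 mm. Pushing it along its +x shuts the drawer.
Things that resemble listed ones, but are neither listed nor needed, are in the scene too. What is shaped like the part that bears peeler_mid but blue, green or orange is not meant.

How it is judged:
On the way:
1. the peeler lies in the open drawer, let go (value of joint drawer above 0.06 m and x of peeler_mid in the frame of drawer_floor between -0.062 and 0.177 m and y of peeler_mid in the frame of drawer_floor between -0.11 and 0.11 m and z of peeler_mid in the frame of drawer_floor between 0 and 0.035 m and contact force between peeler and the fingers below 0.2 N), for 0.2 s.
At the end, for the whole second after the job is handed in: The drawer is shut to within 10 mm and at rest, and the peeler lies inside it: the centre of its grip within the drawer's inner walls and less than 35 mm above the drawer's floor (value of joint drawer below 0.01 m and x of peeler_mid in the frame of drawer_floor between -0.062 and 0.177 m and y of peeler_mid in the frame of drawer_floor between -0.11 and 0.11 m and z of peeler_mid in the frame of drawer_floor between 0 and 0.035 m and velocity of joint drawer below 0.02 m/s); the robot touches nothing.
It also fails if it takes over 45 s, if anything falls off the work surface, if the arm or the gripper's body presses on something with over 40 N, if the wrist force passes 120 N, or if a joint passes its speed limit or range.

## Working session

There is one attempt and no reset: what is moved stays moved. The work goes in short steps, each a Python script; the robot and the scene stay as the last script left them, time stands still between calls to the robot, and variables do not carry over. Pictures are saved under pics/ and viewed, and the job is handed in when it is done.

```bash
ls; mkdir -p pics; cat > h.py <<'E'
import numpy as np, cv2
from station import ctrl
def pix2plane(im,u,v,z):
    K=np.array(im["K"]);T=np.array(im["T"])
    d=np.linalg.inv(K)@np.array([u,v,1.0]); d=np.array([d[0],-d[1],-d[2]])
    d=T[:3,:3]@d; o=T[:3,3]; return o+d*(z-o[2])/d[2]
def proj(im,p):
    K=np.array(im["K"]);T=np.array(im["T"])
    c=T[:3,:3].T@(np.array(p)-T[:3,3]); c=np.array([c[0],-c[1],-c[2]]); q=K@c; return q[:2]/q[2]
E
python3 - <<'E'
from h import *
for n in ["top","side"]:
    im=ctrl.get_image(n); cv2.imwrite(f"pics/{n}1.png",im["frame"]); print(n,im.keys(),np.round(im["K"],1).tolist(),np.round(im["T"],3).tolist())
    for l in ["peeler_mid","drawer","drawer_floor","drawer_handle"]:
        for d in ctrl.boxes_of(n,l): print(n,l,round(d["score"],2),np.round(np.array(d["position"])*[400,640],1))
print(ctrl.get_time())
E
```

```text
pics
top dict_keys(['frame', 'K', 'T']) [[520.9, 0.0, 326.8], [0.0, 520.9, 199.7], [0.0, 0.0, 1.0]] [[-0.025, 0.992, -0.123, 0.4], [-1.0, -0.024, 0.017, -0.203], [0.014, 0.123, 0.992, 1.48], [0.0, 0.0, 0.0, 1.0]]
top peeler_mid 0.9 [205.6 356.8]
top peeler_mid 0.78 [233.3 236.9]
top peeler_mid 0.68 [267.1 494. ]
top peeler_mid 0.59 [160.9 261.8]
top drawer 0.58 [204.2 151.7]
top drawer_floor 0.78 [203.7 155.3]
top drawer_handle 0.63 [202.7 153.4]
side dict_keys(['frame', 'K', 'T']) [[400.6, 0.0, 317.7], [0.0, 400.6, 198.7], [0.0, 0.0, 1.0]] [[0.964, 0.172, -0.205, 0.328], [-0.267, 0.66, -0.702, -0.972], [0.015, 0.731, 0.682, 0.836], [0.0, 0.0, 0.0, 1.0]]
side peeler_mid 0.79 [393.2 277.9]
side peeler_mid 0.69 [176.5 356.3]
side peeler_mid 0.63 [170.2 282.7]
side peeler_mid 0.57 [243.7 334.3]
side drawer 0.68 [116.9 288.8]
side drawer_floor 0.65 [117.8 289.4]
side drawer_handle 0.72 [118.1 289. ]
0.5
```

View pics/top1.png

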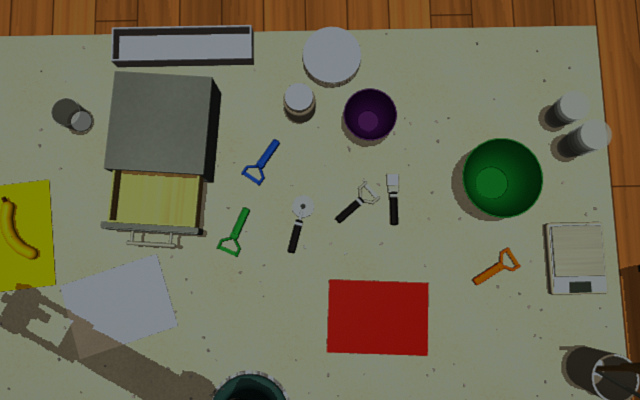

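View pics/side1.png

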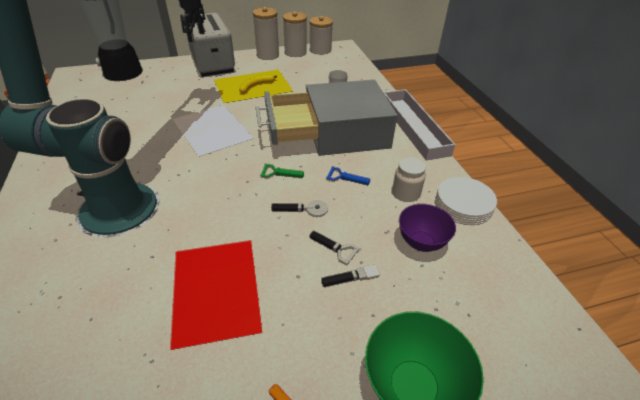

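Candidates (top view, column/row): black fork head (357,203), pizza wheel (300,222), brush (392,200), blue (262,162), green (234,231), orange (497,266). I choose the black one at (357,203) and will check it in a crop.

```bash
python3 - <<'E'
from h import *
im=ctrl.get_image("top"); f=im["frame"]
a=cv2.resize(f[170:260,280:410],None,fx=4.5,fy=4.5,interpolation=cv2.INTER_CUBIC)
cv2.imwrite("pics/crop1.png",a)
b=cv2.resize(f[60:255,90:230],None,fx=3,fy=3,interpolation=cv2.INTER_CUBIC)
cv2.imwrite("pics/crop2.png",b)
# grip mask
g=(f.max(2)<45).astype(np.uint8); g[:180]=0;g[228:]=0;g[:,:328]=0;g[:,380:]=0
n,l,s,c=cv2.connectedComponentsWithStats(g)
for i in range(1,n):
    if s[i,4]>20:
        pts=np.argwhere(l==i)[:,::-1].astype(np.float32); r=cv2.minAreaRect(pts); print(s[i],c[i],r)
        e=cv2.boxPoints(r); W=np.array([pix2plane(im,*p,0.012)[:2] for p in e]); print(W.round(3), pix2plane(im,*c[i],0.012).round(4))
E
```

```text
[336 201  24  22 192] [347.265625   211.35416667] ((347.13714599609375, 211.44248962402344), (7.243551254272461, 27.657194137573242), 48.8140754699707)
[[ 0.529 -0.248]
 [ 0.58  -0.309]
 [ 0.564 -0.322]
 [ 0.514 -0.261]] [ 0.5469 -0.2851  0.012 ]
```

View pics/crop1.png

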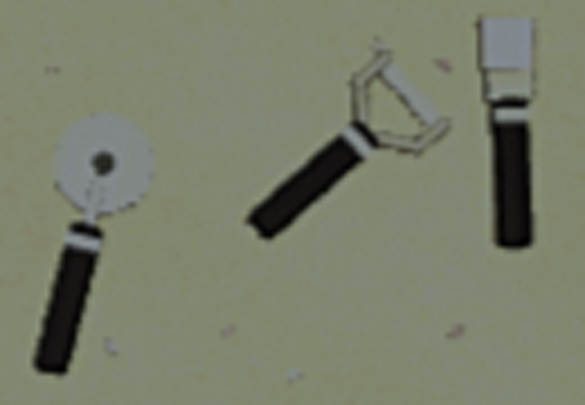

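View pics/crop2.png

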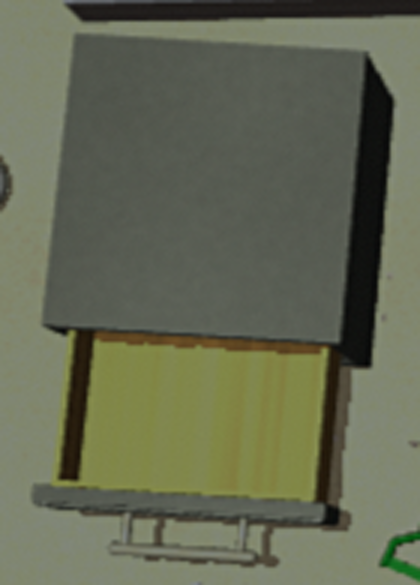

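The crop confirms it: the Y-fork head and white ferrule belong to the black grip, centred near (350,210) with the fork to the upper right. Next I measure the grip and the drawer.

```bash
python3 - <<'E'
from h import *
im=ctrl.get_image("top")
t=pix2plane(im,280+257/4.5,170+228/4.5,.014); b=pix2plane(im,280+371/4.5,170+133/4.5,.014)
print("tail",t.round(4),"head",b.round(4),"len",np.linalg.norm(b-t),"mid",((t+b)/2).round(4),"yaw",np.arctan2(*(b-t)[1::-1]))
C=lambda u,v,z: pix2plane(im,90+u/3,60+v/3,z).round(4)
q=[C(75,33,.135),C(367,52,.135),C(340,345,.135),C(43,325,.135)]
print(q,[np.linalg.norm(q[i]-q[(i+1)%4]).round(3) for i in range(4)])
print("panel top outer",C(33,500,.123),C(322,522,.123),"inner",C(36,486,.123),C(328,503,.123))
print("handle",C(110,547,.102),C(255,557,.102))
E
```

```text
tail [ 0.521  -0.2555  0.014 ] head [ 0.5793 -0.3291  0.014 ] len 0.09390714211423314 mid [ 0.5501 -0.2923  0.014 ] yaw -0.9006550425051324
[array([0.9257, 0.3305, 0.135 ]), array([0.9029, 0.0716, 0.135 ]), array([0.6388, 0.0945, 0.135 ]), array([0.6624, 0.3517, 0.135 ])] [np.float64(0.26), np.float64(0.265), np.float64(0.258), np.float64(0.264)]
panel top outer [0.5112 0.3611 0.123 ] [0.4861 0.1121 0.123 ] inner [0.5233 0.3589 0.123 ] [0.5024 0.107  0.123 ]
handle [0.4701 0.3018 0.102 ] [0.4582 0.1753 0.102 ]
```

```bash
cat >> h.py <<'E'
from scipy.spatial.transform import Rotation as Rn
def down(psi):
    x=np.array([np.cos(psi),np.sin(psi),0]);z=np.array([0,0,-1.]);y=np.cross(z,x)
    q=Rn.from_matrix(np.c_[x,y,z]).as_quat(); return [q[3],q[0],q[1],q[2]]
E
python3 - <<'E'
from h import *
print(ctrl.get_tool_rot())
for k in (0,np.pi):
    for p,psi in (([.55,-.292,.16],-.90),([.58,.25,.25],-1.66)):
        j=ctrl.ik(p,down(psi+k)); print(k,p,None if j is None else np.round(j,2))
E
```

```text
[1.07307006e-05 2.31754847e-01 9.72774224e-01 2.50715582e-05]
0 [0.55, -0.292, 0.16] [-0.53  0.23  1.8  -0.    1.11  1.94]
0 [0.58, 0.25, 0.25] None
3.141592653589793 [0.55, -0.292, 0.16] [-0.53  0.23  1.8  -0.    1.11 -1.2 ]
3.141592653589793 [0.58, 0.25, 0.25] [ 0.37  0.18  1.69 -0.    1.28  0.46]
```

```bash
python3 - <<'E'
from h import *
q=down(-.90+np.pi)
ctrl.servo_line([.304,.602,.30],rate=.25)
ctrl.movep([.55,-.292,.20],q)
im=ctrl.get_image("wrist"); f=im["frame"].copy()
for k in (-.048,0,.048):
    p=[.5501+k*np.cos(-.9),-.2923+k*np.sin(-.9),.018]; u=proj(im,p); print(u.round(1)); cv2.circle(f,tuple(int(x) for x in u),3,(0,0,255),-1)
cv2.imwrite("pics/w1.png",f); print(ctrl.get_time(),ctrl.get_eef_pos())
for d in ctrl.boxes_of("wrist","peeler_mid"): print(round(d["score"],2),np.round(np.array(d["position"])*[400,640],1))
E
```

```text
[311.5 131.3]
[311.4 184.4]
[311.4 233.2]
4.3 [ 0.5504442  -0.29136349  0.2001407 ]
0.95 [203.8 314.8]
0.8 [ 76.  619.7]
```

View pics/w1.png

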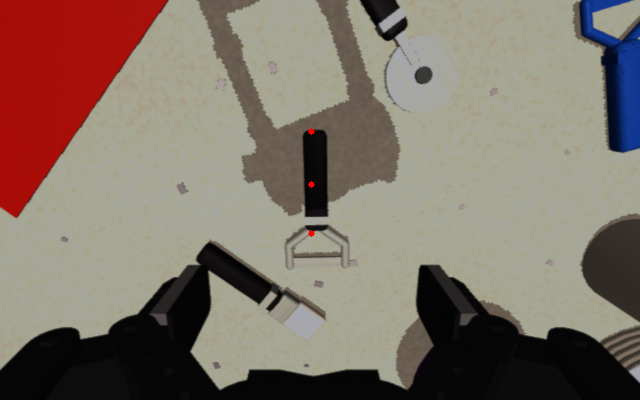

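```bash
python3 - <<'E'
from h import *
im=ctrl.get_image("wrist")
t=pix2plane(im,315,130,.016);b=pix2plane(im,316.5,230,.016);m=(t+b)/2;yaw=np.arctan2(*(b-t)[1::-1])
print(np.linalg.norm(b-t),m,yaw)
top=np.array([.5501,-.2923]); p=.65*m[:2]+.35*top; print(p)
q=down(yaw+np.pi)
ctrl.servo_line([*p,.06],q,rate=.15)
ctrl.servo_line([*p,.011],rate=.08)
print(ctrl.get_eef_pos(),ctrl.get_wrist_force())
ctrl.set_gripper(0.0)
print(ctrl.get_grip_width(),ctrl.get_wrist_force(),ctrl.get_wrist_torque())
cv2.imwrite("pics/w2.png",ctrl.get_image("wrist")["frame"])
ctrl.servo_line([*p,.12],rate=.12)
print(ctrl.get_grip_width(),ctrl.get_wrist_force(),ctrl.get_wrist_torque(),ctrl.get_time())
cv2.imwrite("pics/w3.png",ctrl.get_image("wrist")["frame"])
E
```

```text
0.09443417863156282 [ 0.55207262 -0.28853397  0.016     ] -0.881030222177685
[ 0.55138221 -0.28985208]
[ 0.55143124 -0.28987427  0.01077094] [ 0.25421839  0.37430306 -0.18598219]
0.020305329805904437 [0.79645901 1.77180314 2.85585409] [0.03482069 0.02036456 0.02889618]
0.020330207247641625 [-0.07335617 -0.22795964 -0.54452273] [ 0.03904603  0.01126304 -0.03024118] 7.9583
```

View pics/w3.png

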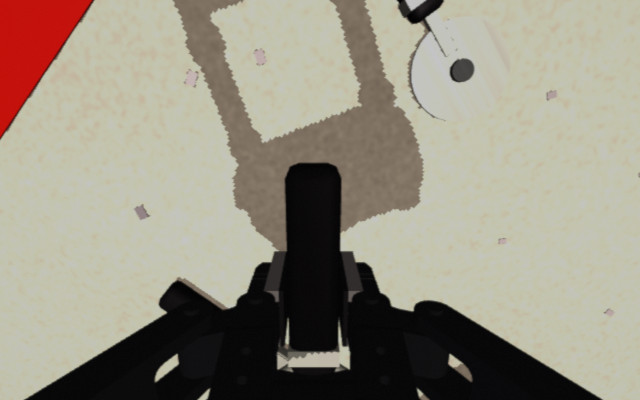

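```bash
cat >> h.py <<'E'
F=np.array([.5795,.229]);YAW=-.089
ex=np.array([np.cos(YAW),np.sin(YAW)]);ey=np.array([-ex[1],ex[0]])
E
python3 - <<'E'
from h import *
p=F+.003*ex+.0215*ey; q=down(YAW-np.pi/2+np.pi)
e=ctrl.get_eef_pos(); ctrl.servo_line([e[0],e[1],.24],rate=.25)
ctrl.movep([*p,.24],q)
print(ctrl.get_grip_width(),ctrl.get_eef_pos(),ctrl.get_time())
for n in ("wrist","side"): cv2.imwrite(f"pics/{n}4.png",ctrl.get_image(n)["frame"])
E
```

```text
0.020318379594348897 [0.58454653 0.24934424 0.23954094] 10.5917
```

View pics/wrist4.png

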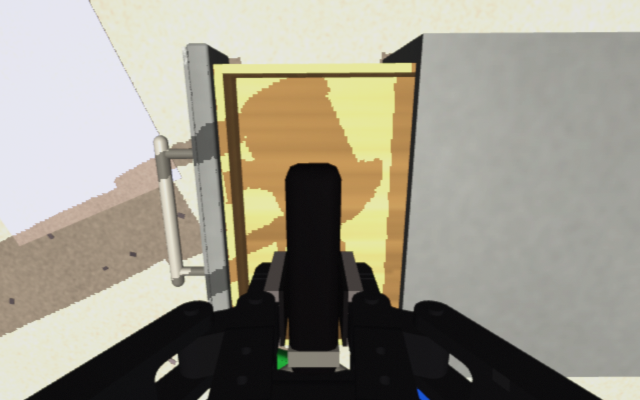

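View pics/side4.png

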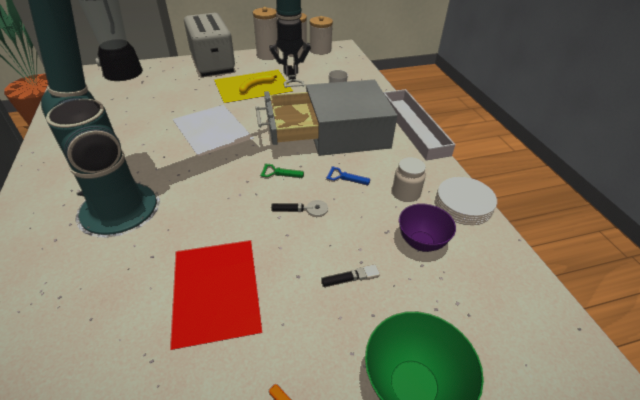

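```bash
python3 - <<'E'
from h import *
p=F+.003*ex+.0215*ey
ctrl.servo_line([*p,.12],rate=.15); print(ctrl.get_wrist_force())
ctrl.servo_line([*p,.084],rate=.06); print(ctrl.get_wrist_force(),ctrl.get_eef_pos())
cv2.imwrite("pics/w5.png",ctrl.get_image("wrist")["frame"])
ctrl.set_gripper(0.05); print(ctrl.get_grip_width(),ctrl.get_wrist_force())
ctrl.wait(.3)
ctrl.servo_line([*p,.22],rate=.15); print(ctrl.get_time())
cv2.imwrite("pics/w6.png",ctrl.get_image("wrist")["frame"])
E
```

```text
[ 0.56574043  0.25256084 -0.6016362 ]
[ 1.33171671 -0.5536621  -0.65161579] [0.58444867 0.25018182 0.0838483 ]
0.049819338560995775 [ 0.2891516  -0.53667598 -0.49172412]
14.1917
```

View pics/w6.png

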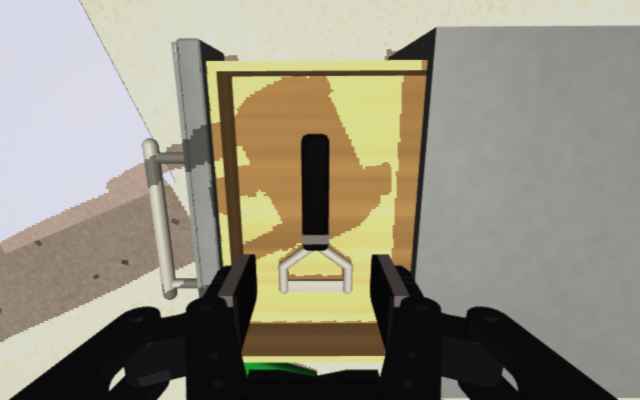

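```bash
python3 - <<'E'
from h import *
H=F-.116*ex
q=ctrl.get_tool_rot()
ctrl.set_gripper(0.0)
s=H-.07*ex
ctrl.movep([*s,.22],q)
ctrl.servo_line([*s,.096],rate=.15)
print(ctrl.get_eef_pos(),ctrl.get_wrist_force(),ctrl.get_time())
cv2.imwrite("pics/w7.png",ctrl.get_image("wrist")["frame"]);cv2.imwrite("pics/s7.png",ctrl.get_image("side")["frame"])
E
```

```text
[0.39523566 0.24592756 0.09672421] [0.28755259 0.27733067 0.34043938] 16.5333
```

View pics/w7.png

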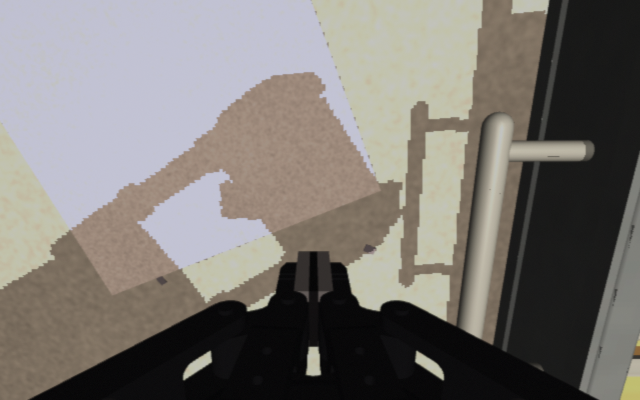

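View pics/s7.png

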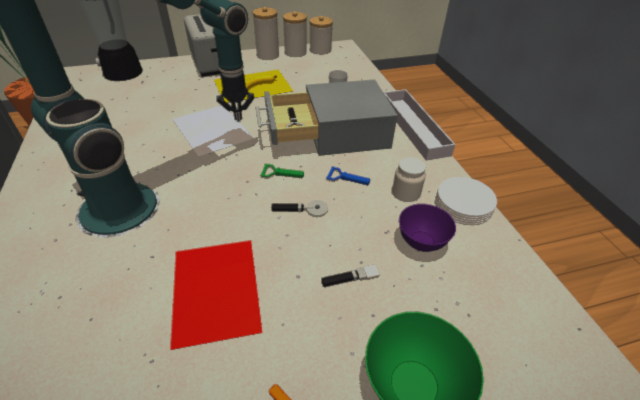

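```bash
python3 - <<'E'
from h import *
H=F-.116*ex
s=H-.07*ex; ctrl.servo_line([*s,.088],rate=.05)
d=-.07
def go(d,r):
    p=H+d*ex; ctrl.servo_line([*p,.088],rate=r)
    f=np.array(ctrl.get_wrist_force()); return f[:2]@ex,f
for d in (-.03,.02,.07,.10): print(d,go(d,.06)[1].round(2))
while d<.15:
    d+=.004; a,f=go(d,.03); print(round(d,3),f.round(1),np.round(ctrl.get_eef_pos()[:2],4))
    if a<-6: break
print(ctrl.get_time())
cv2.imwrite("pics/w8.png",ctrl.get_image("wrist")["frame"]);cv2.imwrite("pics/s8.png",ctrl.get_image("side")["frame"])
E
```

```text
-0.03 [-0.79  0.11  0.08]
0.02 [-0.22 -0.4  -0.04]
0.07 [-0.31 -0.09 -0.1 ]
0.1 [ 0.81  0.21 -0.89]
0.104 [-0.8  1.1  0.8] [0.5677 0.2301]
0.108 [ 0.7 -0.3  0.7] [0.5718 0.2297]
0.112 [-0.4  0.2 -0.1] [0.5759 0.2293]
0.116 [ 0.6 -0.6  0.6] [0.5799 0.229 ]
0.12 [-5.1  0.2  2.5] [0.5825 0.2287]
0.124 [-15.9   2.4  11. ] [0.5828 0.2286]
22.075
```

View pics/w8.png

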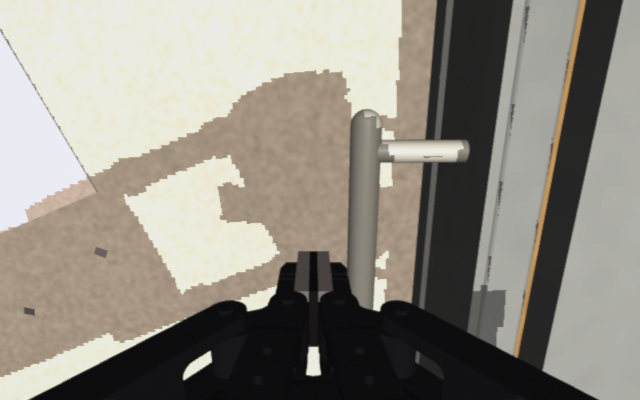

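View pics/s8.png

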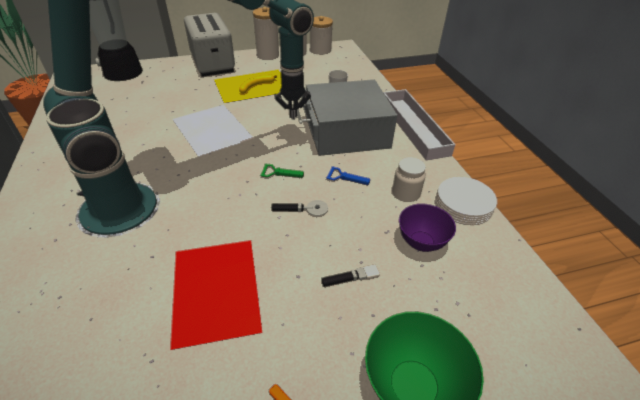

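Motion stopped with a firm force, but a thin orange line shows behind the panel (col ~560). I'll back off and measure the remaining gap.

```bash
python3 - <<'E'
from h import *
H=F-.116*ex
ctrl.servo_line([*(H+.03*ex),.088],rate=.15)
ctrl.servo_line([*(H+.03*ex),.22],rate=.2)
im=ctrl.get_image("wrist");cv2.imwrite("pics/w9.png",im["frame"])
q=down(YAW+np.pi/2)
ctrl.movep([*(H-.03*ex),.30],ctrl.get_tool_rot())
im=ctrl.get_image("top");cv2.imwrite("pics/t9.png",cv2.resize(im["frame"][60:255,90:230],None,fx=3,fy=3,interpolation=cv2.INTER_CUBIC))
im=ctrl.get_image("side");cv2.imwrite("pics/s9.png",cv2.resize(im["frame"][70:160,240:410],None,fx=4,fy=4,interpolation=cv2.INTER_CUBIC))
print(ctrl.get_time())
E
```

```text
24.3917
```

View pics/w9.png

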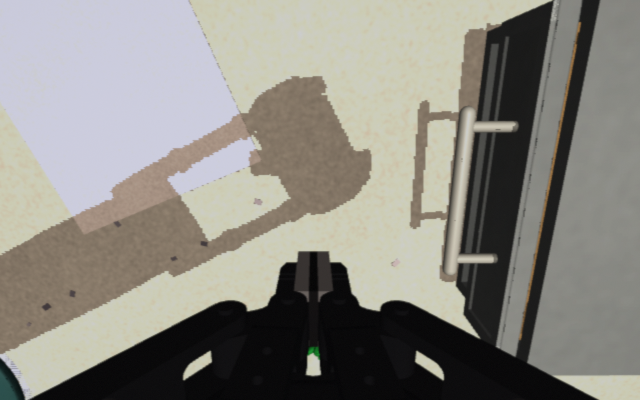

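View pics/t9.png

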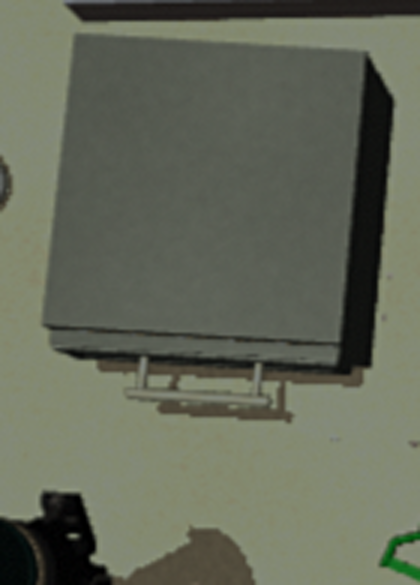

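View pics/s9.png

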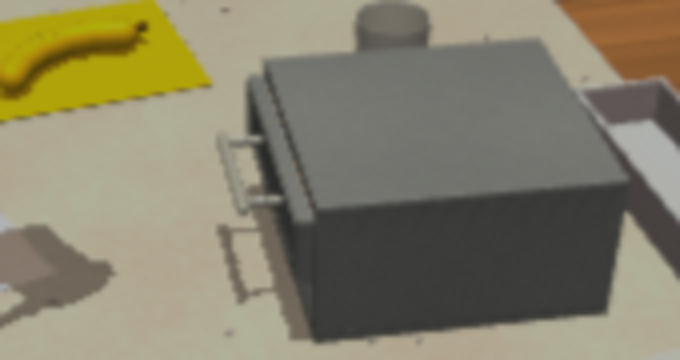

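```bash
python3 - <<'E'
from h import *
im=ctrl.get_image("top"); C=lambda u,v,z: pix2plane(im,90+u/3,60+v/3,z)[:2]
h0=(C(110,547,.102)+C(255,557,.102))/2; h1=(C(125,393,.102)+C(270,401,.102))/2
u=(C(340,345,.135)+C(43,325,.135))/2
print("moved",(h1-h0)@ex,"handle to unit front",(u-h1)@ex,"before",(u-h0)@ex)
E
```

```text
moved 0.13717038118462388 handle to unit front 0.04992150126792975 before 0.18709188245255362
```

The handle moved 137 mm, which matches the initial opening. It now sits 49.9 mm in front of the unit, against 50 mm when shut. The arm is clear, so I'm handing in.

```bash
python3 - <<'E'
from h import *
print(np.abs(ctrl.get_joint_velocities()).max(),ctrl.get_wrist_force(),ctrl.get_time()); ctrl.sign_off()
E
```

```text
0.006701608595444484 [-0.40374852 -0.44268427 -0.25454746] 24.4417
the job is handed in; nothing more can be done
```

I put the Y-shaped peeler in the drawer, let go of it, pushed the drawer shut by its handle and handed the job in at about 24.4 s of the 45 s allowed.

- **Peeler:** I gripped it at mid-grip (20 mm finger opening) and laid it across the drawer. The wrist picture after release showed it flat on the drawer floor and clear of the fingers. I could not see it once the drawer was closed.
- **Drawer:** The handle travelled 137 mm, the same as my estimate of the initial opening. It ended 49.9 mm in front of the unit, against 50 mm expected when shut. The push ended on a firm stop at about 16 N.
- **Disagreement:** A thin orange line still showed between the panel and the unit in the wrist picture. I took it as a small clearance gap, because the top-camera measurement puts the drawer shut to within about 2 mm.
- **At hand-in:** The arm was clear of everything, with wrist force under 1 N and the joints practically still.

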